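# Kiln setting: two posts on the shelf, beam held level above

### The job

Stand exactly two of the four short kiln posts upright on the grey kiln shelf, one towards each end and well apart, leaving the other two standing on the ware board. Then draw the ceramic beam out of its slanted wooden rack, turn it level and hold it still over the middle of the kiln shelf, a hand's breadth (about 12 cm or a little more) above it and clear of everything. Finish while still holding the beam there in the gripper; leave the cup, bowl and bottle alone.

Things in the scene. Friction and masses are not known exactly. Their poses are not given: they have to be found in the camera images.
- post0: one of four identical kiln posts: plain cream solid ceramic cylinder, 32 mm diameter, 45 mm tall, about 70 g, loose, standing on the ware board about 90 mm from its neighbours. Origin at the centre of its underside, z up along its axis.
- post1: one of four identical kiln posts: plain cream solid ceramic cylinder, 32 mm diameter, 45 mm tall, about 70 g, loose, standing on the ware board about 90 mm from its neighbours. Origin at the centre of its underside, z up along its axis.
- post2: one of four identical kiln posts: plain cream solid ceramic cylinder, 32 mm diameter, 45 mm tall, about 70 g, loose, standing on the ware board about 90 mm from its neighbours. Origin at the centre of its underside, z up along its axis.
- post3: one of four identical kiln posts: plain cream solid ceramic cylinder, 32 mm diameter, 45 mm tall, about 70 g, loose, standing on the ware board about 90 mm from its neighbours. Origin at the centre of its underside, z up along its axis.
- ware_board: square plywood board, 170 x 170 mm, 12 mm thick, fixed, the four posts stand in a square of 90 mm side on it, sides parallel to the board's. Origin at the centre of its underside, on the table; x and y along its sides, z up.
- kiln_shelf: flat grey rectangular kiln shelf lying on the table, fixed, 220 mm (its x) by 160 mm (its y), 15 mm thick. Origin at the centre of its underside, z up.
- rack: low wooden rack with one slanted square socket (27 x 27 mm inside, 100 mm deep, wooden walls 12 mm thick), fixed on a base of 150 x 100 mm, 16 mm thick. The socket leans 25 degrees from vertical towards the rack's own -x, roughly towards the robot; its mouth stands about 116 mm above the table. Origin at the centre of the base's underside, z up.
- rack_mouth (a point): centre of the mouth of the rack's socket.
- beam: kiln beam: plain cream hollow ceramic bar of square section, 22 x 22 mm, 200 mm long, about 110 g with its centre of mass at the middle, loose, standing in the rack's socket 100 mm deep with the other 100 mm out in the open; it slides out along its own axis with 5 mm of play. Origin at the centre of its lower end; z runs along its axis from the end in the socket to the free end, x and y square to its flat sides; in the rack y lies level, along the rack's own y.
- beam_mid (a point): middle of the beam, on its axis, 100 mm from either end.
- cup: bisque cup, 76 mm across, 75 mm tall, loose, beyond the work; leave alone. Origin at the centre of its underside.
- bowl: bisque bowl, 110 mm across, 50 mm tall, loose, beyond the work; leave alone. Origin at the centre of its underside.
- water: clear closed bottle with a cap, 60 mm diameter, 150 mm tall, loose, beyond the work; leave alone. Origin at the centre of its underside.

How it is judged:
By the outcome, as a careful person would: the job done as asked, in the order asked, and still so for the second after the job is handed in, while the arm keeps its last pose, push and grip.
It also fails if it takes over 72 s, if anything falls off the work surface, if the arm or the gripper's body presses on something with over 40 N, if the wrist force passes 120 N, or if a joint passes its speed limit or range.

### The arm

A 7-joint arm with a two-finger parallel gripper is mounted at the origin on the work surface. World frame = base frame: x ahead of the robot, y to its left, z up, the work surface at z = 0. Lengths are in m, angles in rad, forces in N, time in s.
With the tool pointing down it reaches from about 0.425 to 0.925 m from the base axis. Payload 6.8 kg.
Tool frame: the origin (TCP) lies on the front face of the gripper's body, between the roots of the fingers; the fingertips stand 73 mm ahead of it and the grasp point (between the pads) lies 54 mm ahead of it; z points along the fingers, y is the line along which they close (so a half turn about z gives the same grasp; the last joint's range is limited). The gripper opens to 85 mm and grips with 20 to 120 N. Pads are 22 mm wide; open, the fingers measure 114 mm over their backs; the gripper's body (76 mm by 85 mm) begins 54 mm behind the grasp point. The pads swing forward as they close: fully open they stand 13 mm farther back than shut.
Start: joints at [-1.448, 0.477, 0.022, 1.555, -0.011, 1.109, -0.083], TCP at [0.154, 0.657, 0.304] pointing down, gripper open.
Joint ranges: [-2.96, 2.96], [-0.34, 2.1], [-1.41, 1.46], [0.24, 2.44], [-1.37, 4.51], [0.17, 1.92], [-2.96, 2.96]. Speed limits (rad/s): [2.39, 2.39, 3.14, 3.14, 3.14, 3.14, 3.14].

### API

Orientations are given as a unit quaternion [w, x, y, z].
In Python, from station import bot, optics gives the robot as it stands.
- The arm moves only by the tool drive_tool, never from a script. Its argument "deltas" is a list of rows, each an object with "gripper": the closure in counts, from 0 (fully open) to 255 (shut); "offset": the shift along the tool's x, y, z in units of 1000 mm (1.0 is 1000 mm), a list of three; "angular": the turn, a rotation vector about the tool's x, y, z in units of 45 degrees (1.0 is 45 degrees), a list of three. In form: [{"gripper": gripper, "offset": [dx, dy, dz], "angular": [rx, ry, rz]}, ...]. A call has 1 to 5 rows; each row is the pose to reach, as a shift and turn from the pose commanded when the call began, along the tool's axes at that moment; what a row does not reach only later rows make up. A row lasts 1/10 s, in which the tool goes at most 50 mm and 8.59 degrees, less where a joint would pass 70% of its speed; a pose out of reach is approached as far as the arm can. A call with a number of a shift or a turn outside -1 to 1 is refused whole. A call with a gripper value outside its range is refused whole. The fingers move at their own pace and stop on an object; "grip_force" is the grip in N (left out, the last holds). Time passes only in rows, so rows that repeat a pose let the fingers close. It gives the time, the measured TCP pose, the force, the opening and the grip force at its end, in the units of the state.
- bot.get_obs(): the state, without advancing time (a new reading comes with each control period).
- optics.read_camera(name): name is "scene" or "top" or "wrist"; returns the picture (384x512x3 uint8, blue, green, red); there is no depth.
- optics.camera_model(name): a dict with "fx", "fy", "cx", "cy" (pixels), "cam_to_world" (4x4, takes a point from camera to world coordinates). Camera axes: x right, y up, looking along -z (the intrinsics and any distortion apply to the point x, -y, -z); pixel columns grow to the right and rows downward; lengths in m; the calibration is good to about 2 mm. The wrist camera is an equidistant fisheye: a pixel r from the principal point sees the ray r / f radians off the axis. A picture is of the moment at which its call begins: read the wrist's pose just before it. camera_model takes no time and is no camera call; for the wrist camera it gives the pose at the moment of the call.
- bot.hand_in(): hands the job in; it is judged then, once.
The state is a dict: "t": time; "q": joint angles; "joint_vel": joint speeds; "joint_torque": joint torques, N m; "eef_pos": TCP position; "tool_rot": TCP orientation; "contact_force": force on the tool from outside, world axes, zero at the start; "torque": the same for the moment, N m; "gripper_width": opening from 0.0 (shut) to 1.0 (fully open); "grasp_force": force on a finger pad.
Only numpy, scipy, OpenCV 4.12 (cv2) and the standard library are available. Lean on these libraries where they do the work, as an engineer would, in place of code of your own. Each camera call takes 0.05 s, during which the arm holds its last target. There are 200 camera calls.

## Working session

There is one attempt and no reset: what is moved stays moved. The work goes in short steps, Python scripts to look and compute and a tool call to move; the robot and the scene stay as the last step left them, time stands still between calls to the robot, and variables do not carry over. Pictures are saved under pics/ and viewed, at most 10 in all, crops included, and the job is handed in when it is done.

Besides the shell and the picture viewer there is one more tool, called in YAML: its name, and indented under it one key for each argument. drive_tool: Moves the arm, as the interface text tells. Its arguments: {"type":"object","properties":{"deltas":{"type":"array"},"grip_force":{"type":"number"}},"required":["deltas"]}

```bash
mkdir -p pics; ls; python3 - <<'E'
from station import bot, optics
import cv2,numpy as np
print(bot.get_obs())
a=[]
for n in("scene","top"):
    im=optics.read_camera(n);cv2.imwrite(f"pics/{n}0.png",im)
    m=optics.camera_model(n);print(n,{k:(np.round(v,4).tolist()) for k,v in m.items() if not isinstance(v,str)})
E
```

```text
pics
{'t': 0.0, 'q': array([-1.44812814,  0.47779724,  0.02232961,  1.55644054, -0.01152591,
        1.10930107, -0.08305961]), 'joint_vel': array([ 8.61843462e-04, -1.13013661e-03,  1.57967167e-04, -7.56415439e-04,
        4.88985302e-04, -4.67373731e-04,  8.68361762e-05]), 'joint_torque': array([-6.75378615e-04, -5.96465242e+01,  1.60764221e+00, -2.81180942e+01,
        1.24591507e-02,  9.49209498e-03, -3.58576273e-06]), 'eef_pos': array([0.15427826, 0.65666373, 0.30293192]), 'tool_rot': array([-5.12132909e-05,  1.15098617e-01,  9.93353654e-01, -9.07851262e-04]), 'contact_force': array([-0.04031393, -0.64844495,  1.44072213]), 'torque': array([-0.0028872 , -0.03112487, -0.02673037]), 'grasp_force': 0.0, 'gripper_width': 1.0026937024552542}
scene {'fx': 354.6941, 'fy': 354.6941, 'cx': 253.8889, 'cy': 194.8476, 'cam_to_world': [[0.7728, -0.4027, 0.4905, 0.9884], [0.6345, 0.5102, -0.5806, -0.4377], [-0.0165, 0.7599, 0.6498, 0.6137], [0.0, 0.0, 0.0, 1.0]]}
top {'fx': 446.6992, 'fy': 446.6992, 'cx': 258.9703, 'cy': 187.4418, 'cam_to_world': [[-0.0241, 0.9919, -0.1247, 0.4751], [-0.9997, -0.0249, -0.0047, -0.0061], [-0.0077, 0.1246, 0.9922, 1.039], [0.0, 0.0, 0.0, 1.0]]}
```

View pics/scene0.png

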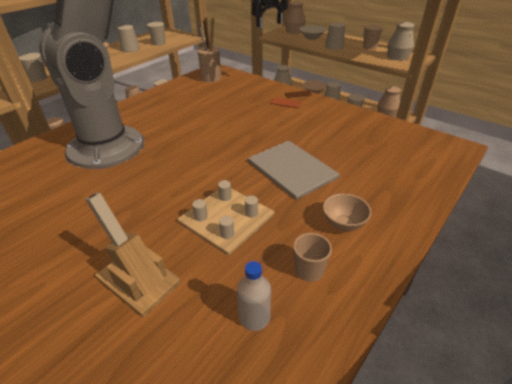

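View pics/top0.png

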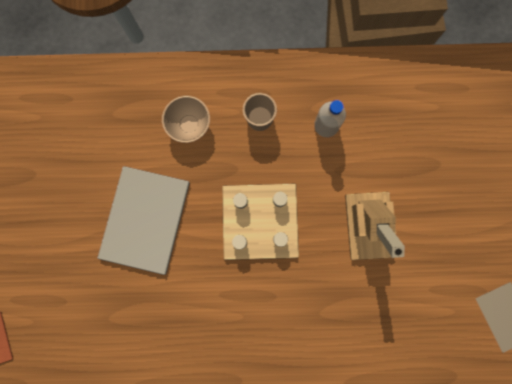

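The scene view shows the rack at about (137,270), with its beam tip at (95,198). The four posts stand near (200,210), (225,190), (251,206) and (227,228), and the shelf is near (293,167). In the top view the shelf is at (145,220), the posts at (241,201), (280,200), (239,243) and (281,241), and the beam tip at (398,251). The next step is segmenting and triangulating these.

```bash
cat > h.py <<'E'
import cv2,numpy as np
def ray(m,u,v,fish=False):
    x=(u-m["cx"])/m["fx"];y=(v-m["cy"])/m["fy"]
    if fish:
        r=np.hypot(x,y);s=np.sin(r)/max(r,1e-9);d=np.array([x*s,-y*s,-np.cos(r)])
    else: d=np.array([x,-y,-1.])
    T=np.array(m["cam_to_world"]);d=T[:3,:3]@d
    return T[:3,3],d/np.linalg.norm(d)
def plane(r,z): return r[0]+r[1]*(z-r[0][2])/r[1][2]
def tri(rs):
    A=sum(np.eye(3)-np.outer(d,d) for _,d in rs);b=sum((np.eye(3)-np.outer(d,d))@o for o,d in rs)
    p=np.linalg.solve(A,b);return p,max(np.linalg.norm(np.cross(p-o,d)) for o,d in rs)
def blobs(im,smax,vmin,amin=40,amax=1e5):
    h=cv2.cvtColor(im,cv2.COLOR_BGR2HSV);k=((h[...,1]<smax)&(h[...,2]>vmin)).astype(np.uint8)
    n,l,s,c=cv2.connectedComponentsWithStats(k)
    return [(c[i].round(1),s[i],(l==i).astype(np.uint8)) for i in range(1,n) if amin<s[i][4]<amax]
E
python3 - <<'E'
import cv2,numpy as np
from h import *
a=[]
for n,pts in (("scene",[(200,205),(200,214),(293,167),(105,215),(210,225),(120,285)]),("top",[(241,200),(241,208),(145,220),(390,240),(260,222),(360,245)])):
    im=cv2.imread(f"pics/{n}0.png");h=cv2.cvtColor(im,cv2.COLOR_BGR2HSV)
    print(n,[h[v,u].tolist() for u,v in pts])
    for c,s,k in blobs(im,75,95):
        if s[4]<7000: 
            ct=max(cv2.findContours(k,0,2)[0],key=cv2.contourArea);print(c,s.tolist(),np.int32(cv2.boxPoints(cv2.minAreaRect(ct))).tolist())
s=cv2.imread("pics/scene0.png")[150:330,60:360];t=cv2.imread("pics/top0.png")[150:290,80:420]
s=cv2.resize(s,None,fx=2,fy=2,interpolation=3);t=cv2.resize(t,None,fx=1.7,fy=1.7,interpolation=3)
o=np.zeros((600,600,3),np.uint8);o[:360,:600]=s;o[360:360+t.shape[0],:t.shape[1]]=t[:, :600];cv2.imwrite("pics/c1.png",o)
E
```

```text
scene [[17, 85, 182], [16, 81, 135], [17, 66, 147], [17, 83, 182], [16, 128, 132], [16, 148, 79]]
[71.9  6.9] [65, 0, 16, 19, 154] [[60, 13], [71, -4], [81, 2], [70, 19]]
[107.6  81. ] [42, 25, 130, 115, 3931] [[33, 36], [122, -18], [188, 88], [99, 143]]
[28.5 50.2] [16, 41, 25, 15, 82] [[15, 49], [33, 40], [40, 53], [22, 62]]
[188.7  58.9] [178, 45, 22, 30, 468] [[177, 47], [197, 44], [201, 70], [181, 74]]
[235.7  59.9] [219, 48, 34, 25, 489] [[214, 61], [219, 46], [255, 57], [250, 72]]
[269.7  69.6] [262, 60, 18, 19, 223] [[258, 75], [263, 59], [279, 63], [274, 79]]
[337.4  84. ] [290, 68, 94, 33, 646] [[288, 75], [291, 67], [383, 92], [380, 101]]
[475.7 136.4] [422, 105, 90, 72, 2572] [[414, 149], [426, 104], [523, 131], [510, 176]]
[108.6 150.5] [66, 127, 77, 41, 1500] [[63, 145], [137, 123], [147, 154], [72, 176]]
[293.5 168.6] [249, 142, 89, 56, 2495] [[248, 159], [276, 125], [338, 174], [310, 208]]
[257.1 303.3] [240, 274, 30, 56, 1084] [[240, 329], [240, 274], [269, 274], [269, 329]]
top [[20, 63, 206], [18, 91, 101], [20, 45, 170], [20, 67, 171], [19, 106, 219], [17, 125, 12
[... 242 characters left out ...]
59]]
[330.1 116. ] [317, 100, 28, 28, 402] [[314, 120], [327, 94], [349, 105], [336, 131]]
[143.6 220.2] [98, 167, 91, 107, 6583] [[97, 258], [121, 164], [189, 181], [164, 275]]
[279.8 198.8] [274, 192, 13, 15, 146] [[271, 199], [280, 190], [289, 199], [280, 208]]
[240.  200.4] [234, 194, 13, 14, 145] [[234, 194], [246, 194], [246, 207], [234, 207]]
[390.7 238.9] [378, 224, 26, 33, 349] [[376, 225], [389, 219], [406, 253], [393, 259]]
[280.2 239.1] [274, 233, 13, 13, 144] [[274, 233], [286, 233], [286, 245], [274, 245]]
[239.  241.8] [233, 235, 13, 14, 146] [[233, 235], [245, 235], [245, 248], [233, 248]]
[499.4 313.8] [478, 284, 34, 67, 1386] [[477, 299], [509, 282], [535, 334], [502, 350]]
```

View pics/c1.png

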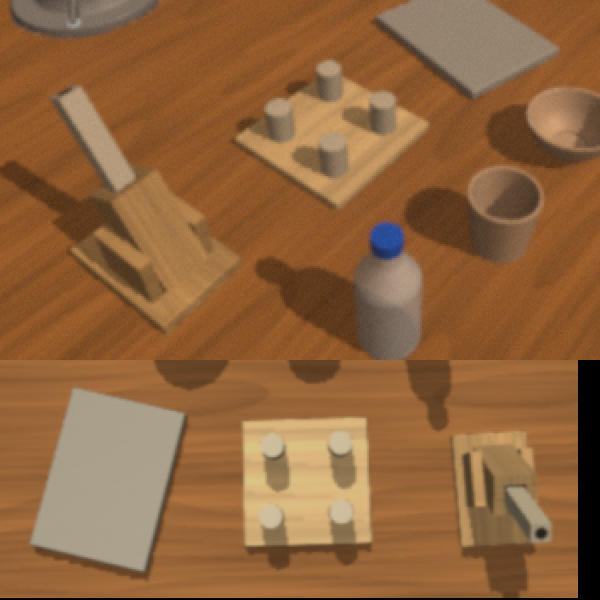

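The crop shows the post tops in the scene view at (199.5,203.5), (224.5,184), (251.5,199.5) and (226.5,220). The beam's end hole is at scene (93,196.5) and top (398,252). Its mouth is at scene (121,243.5) and top (381,228).

```bash
python3 - <<'E'
from station import bot, optics
from h import *
S=optics.camera_model("scene");T=optics.camera_model("top")
P={"A":((280.2,239.1),(199.5,203.5)),"B":((239,241.8),(224.5,183.7)),"C":((240,200.4),(251.5,199.5)),"D":((279.8,198.8),(226.5,220)),"end":((398.2,251.8),(93,196.5)),"mouth":((381.2,227.6),(121,243.5))}
for k,(t,s) in P.items():
    p,e=tri([ray(T,*t),ray(S,*s)]);print(k,p.round(4),round(e,4), plane(ray(T,*t),.057).round(4))
# shelf corners per view
for n,m in(("top",T),("scene",S)):
    im=cv2.imread(f"pics/{n}0.png")
    for c,s,k in blobs(im,75,95):
        if (n=="top" and s[4]==6583) or (n=="scene" and s[4]==2495):
            k=cv2.morphologyEx(k,cv2.MORPH_OPEN,np.ones((5,5)));ct=max(cv2.findContours(k,0,2)[0],key=cv2.contourArea)
            hull=cv2.convexHull(ct);ap=cv2.approxPolyDP(hull,8,True)[:,0]
            for q in ap: print(n,q,plane(ray(m,*map(float,q)),.015).round(4))
            mm=cv2.moments(hull);print(plane(ray(m,mm['m10']/mm['m00'],mm['m01']/mm['m00']),.015).round(4))
E
```

```text
A [ 0.4848 -0.0439  0.0552] 0.0016 [ 0.4837 -0.0451  0.057 ]
B [0.4812 0.0463 0.0565] 0.0018 [0.4801 0.045  0.057 ]
C [0.5723 0.0426 0.0557] 0.002 [0.5708 0.0411 0.057 ]
D [ 0.5733 -0.0457  0.0561] 0.0016 [ 0.5721 -0.0469  0.057 ]
end [ 0.4547 -0.2547  0.2041] 0.0017 [ 0.4502 -0.3003  0.057 ]
mouth [ 0.5013 -0.2533  0.1104] 0.001 [ 0.5034 -0.2665  0.057 ]
top [123 167] [0.6597 0.3142 0.015 ]
top [187 181] [0.6231 0.1651 0.015 ]
top [165 273] [0.4143 0.2157 0.015 ]
top [ 99 258] [0.4514 0.3659 0.015 ]
[0.5347 0.2653 0.015 ]
scene [252 157] [0.4223 0.2274 0.015 ]
scene [290 143] [0.4669 0.3598 0.015 ]
scene [335 177] [0.6633 0.2934 0.015 ]
scene [294 195] [0.6184 0.1611 0.015 ]
[0.5519 0.2555 0.015 ]
```

drive_tool:
  deltas:
    - {"gripper": 0,"offset": [-0.03,-0.025,0.005],"angular": [0,0,0]}
    - {"gripper": 0,"offset": [-0.06,-0.055,0.01],"angular": [0,0,0]}
    - {"gripper": 0,"offset": [-0.095,-0.087,0.015],"angular": [0,0,0]}
    - {"gripper": 0,"offset": [-0.13,-0.12,0.02],"angular": [0,0,0]}
    - {"gripper": 0,"offset": [-0.165,-0.152,0.025],"angular": [0,0,0]}
  grip_force: 40

```text
t: 0.6
eef_pos: [0.281, 0.4694, 0.2784]
tool_rot: [-0.0, 0.115, 0.993, -0.0]
contact_force: [1.0, 0.2, -0.5]
gripper_width: 1.0
grasp_force: 0.0
```

drive_tool:
  deltas:
    - {"gripper": 0,"offset": [-0.035,-0.032,0.005],"angular": [0,0,0]}
    - {"gripper": 0,"offset": [-0.07,-0.064,0.01],"angular": [0,0,0]}
    - {"gripper": 0,"offset": [-0.105,-0.096,0.015],"angular": [0,0,0]}
    - {"gripper": 0,"offset": [-0.14,-0.128,0.02],"angular": [0,0,0]}
    - {"gripper": 0,"offset": [-0.175,-0.16,0.025],"angular": [0,0,0]}

```text
t: 1.1
eef_pos: [0.4146, 0.2738, 0.2537]
tool_rot: [-0.0, 0.115, 0.993, 0.0]
contact_force: [0.2, 0.8, -0.3]
gripper_width: 1.001
grasp_force: 0.0
```

drive_tool:
  deltas:
    - {"gripper": 0,"offset": [-0.035,-0.032,0.005],"angular": [0,0,0]}
    - {"gripper": 0,"offset": [-0.07,-0.064,0.01],"angular": [0,0,0]}
    - {"gripper": 0,"offset": [-0.105,-0.096,0.015],"angular": [0,0,0]}
    - {"gripper": 0,"offset": [-0.14,-0.128,0.02],"angular": [0,0,0]}
    - {"gripper": 0,"offset": [-0.14,-0.128,0.02],"angular": [0,0,0]}

```text
t: 1.6
eef_pos: [0.5236, 0.1118, 0.2334]
tool_rot: [0.001, 0.12, 0.993, -0.002]
contact_force: [-0.5, -0.3, -0.8]
gripper_width: 1.002
grasp_force: 0.0
```

```bash
cat > w.py <<'E'
from station import bot, optics
from h import *
from scipy.spatial.transform import Rotation as R
def shot(name):
    m=optics.camera_model("wrist");im=optics.read_camera("wrist");cv2.imwrite(f"pics/{name}.png",im);return m,im
def pose():
    o=bot.get_obs();return np.array(o["eef_pos"]),R.from_quat(np.roll(o["tool_rot"],-1)),o
def to(target,Rt=None):
    p,r,o=pose();print("t",round(o['t'],2),"p",p.round(4),"off",r.inv().apply(np.array(target)-p).round(4), "ang",((r.inv()*Rt).as_rotvec()/(np.pi/4)).round(4) if Rt is not None else "")
E
python3 - <<'E'
from w import *
m,im=shot("w1");print({k:np.round(v,3).tolist() for k,v in m.items() if not isinstance(v,str)})
for c,s,k in blobs(im,75,95): print(c,s.tolist())
to([.572,.0425,.2])
E
```

```text
{'fx': 297.319, 'fy': 297.319, 'cx': 255.374, 'cy': 194.049, 'cam_to_world': [[0.24, -0.933, -0.267, 0.455], [0.971, 0.229, 0.069, 0.127], [-0.004, -0.276, 0.961, 0.303], [0.0, 0.0, 0.0, 1.0]]}
[391.1 154.7] [322, 51, 141, 215, 24315]
[171.5 165.3] [155, 148, 35, 35, 915]
[ 90.1 193.3] [78, 178, 28, 31, 610]
[143.8 261.2] [128, 240, 34, 45, 414]
[198.1 258.6] [183, 245, 32, 28, 690]
[116.  267.9] [108, 261, 20, 16, 215]
[375.2 278.5] [371, 275, 13, 10, 69]
[117.8 357.1] [103, 346, 29, 27, 387]
t 1.65 p [0.5221 0.1152 0.2334] off [-0.0656 -0.0589  0.0335] ang
```

View pics/w1.png

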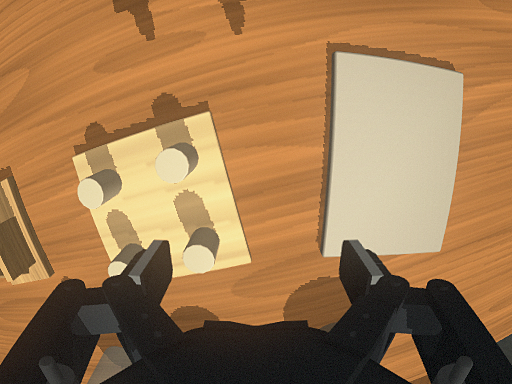

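The wrist view shows post C's top face at (171.5,165) and post B's at about (198.5,258). The shelf corners are near (337,52), (463,73), (441,251) and (323,256).

```bash
python3 - <<'E'
from w import *
m=optics.camera_model("wrist");im=cv2.imread("pics/w1.png");T=optics.camera_model("top")
for n,u,t in(("C",(171.5,165.3),(240,200.4)),("B",(198.6,258.3),(239,241.8)),("D",(90.1,193.3),(279.8,198.8))):
    rw=ray(m,*u,fish=True);p,e=tri([rw,ray(T,*t)]);print(n,plane(rw,.0565).round(4),p.round(4),e.round(4))
k=[k for c,s,k in blobs(im,75,95) if s[4]>20000][0]
ct=cv2.convexHull(max(cv2.findContours(k,0,1)[0],key=cv2.contourArea))[:,0].astype(float)
for z in(.015,):
    w=np.array([plane(ray(m,*q,fish=True),z)[:2] for q in ct])
    (c,s,a)=cv2.minAreaRect((w*1000).astype(np.float32));print(z,np.round(c,1),np.round(s,1),a,cv2.boxPoints((c,s,a)).round(0).tolist())
# shelf height: corner pixel pairs
for t,u in(((123,167),(463,73)),((187,181),(337,52)),((165,273),(323,256)),((99,258),(441,251))):
    p,e=tri([ray(m,*u,fish=True),ray(T,*t)]);print(p.round(4),e.round(4))
E
```

```text
C [0.4791 0.0485 0.0565] [0.5271 0.041  0.0354] 0.0456
B [0.57   0.0457 0.0565] [0.4983 0.0616 0.167 ] 0.0292
D [ 0.483  -0.0417  0.0565] [ 0.5285 -0.0485  0.0488] 0.0443
0.015 [540.7 266.2] [158.4 230.3] 75.3919677734375 [[409.0, 219.0], [632.0, 161.0], [672.0, 314.0], [449.0, 372.0]]
[0.5301 0.1955 0.2812] 0.0856
[0.5166 0.0338 0.6744] 0.0233
[0.4325 0.1347 0.3428] 0.0098
[0.4774 0.2201 0.2602] 0.0569
```

drive_tool:
  deltas:
    - {"gripper": 0,"offset": [-0.03,-0.03,0.02],"angular": [0,0,0]}
    - {"gripper": 0,"offset": [-0.064,-0.058,0.04],"angular": [0,0,0]}
    - {"gripper": 0,"offset": [-0.064,-0.058,0.06],"angular": [0,0,0]}
    - {"gripper": 0,"offset": [-0.064,-0.058,0.08],"angular": [0,0,0]}
    - {"gripper": 0,"offset": [-0.064,-0.058,0.08],"angular": [0,0,0]}

```text
t: 2.15
eef_pos: [0.5679, 0.049, 0.1513]
tool_rot: [-0.003, 0.114, 0.993, -0.001]
contact_force: [-1.3, 0.9, 0.9]
gripper_width: 0.998
grasp_force: 0.0
```

```bash
python3 - <<'E'
from w import *
m1=None
m,im=shot("w2");T=optics.camera_model("top")
for c,s,k in blobs(im,75,95):
    if s[4]<4000: print(c,s.tolist(),plane(ray(m,*c,fish=True),.0565).round(4))
to([.571,.044,.095],R.from_quat([.115,.99337,0,0]))
E
```

```text
[215.7  89.5] [188, 63, 57, 54, 2320] [0.4811 0.0447 0.0565]
[ 83.8 139.5] [62, 114, 61, 50, 1653] [ 0.4853 -0.0435  0.0565]
[247.6 241.2] [223, 219, 50, 45, 1787] [0.5717 0.0409 0.0565]
[144.8 259.6] [128, 239, 34, 46, 380] [ 0.5708 -0.0286  0.0565]
[116.8 260.1] [103, 246, 32, 31, 665] [ 0.5677 -0.0499  0.0565]
[375.2 278.6] [371, 275, 13, 10, 67] [0.621  0.1185 0.0565]
[110.8 369.7] [101, 364, 24, 15, 203] [ 0.6755 -0.1138  0.0565]
t 2.2 p [0.5688 0.0491 0.1528] off [-0.0035 -0.0045  0.0578] ang [-0.001  -0.0042  0.0018]
```

View pics/w2.png

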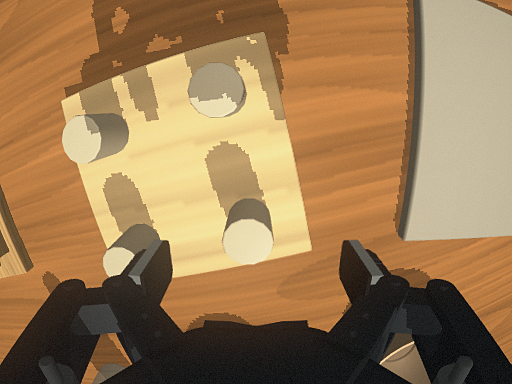

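Post C's top is at (247,240), which puts it at about (0.572,0.041), between the open fingers. I'll descend and grip it.

drive_tool:
  deltas:
    - {"gripper": 0,"offset": [-0.005,-0.007,0.02],"angular": [0,0,0]}
    - {"gripper": 0,"offset": [-0.005,-0.007,0.04],"angular": [0,0,0]}
    - {"gripper": 0,"offset": [-0.005,-0.007,0.058],"angular": [0,0,0]}
    - {"gripper": 0,"offset": [-0.005,-0.007,0.058],"angular": [0,0,0]}
    - {"gripper": 100,"offset": [-0.005,-0.007,0.058],"angular": [0,0,0]}

```text
t: 2.7
eef_pos: [0.5737, 0.0407, 0.097]
tool_rot: [0.0, 0.115, 0.993, 0.0]
contact_force: [-0.4, 0.6, 0.3]
gripper_width: 0.856
grasp_force: 0.0
```

drive_tool:
  deltas:
    - {"gripper": 255,"offset": [0,0,0],"angular": [0,0,0]}
    - {"gripper": 255,"offset": [0,0,0],"angular": [0,0,0]}
    - {"gripper": 255,"offset": [0,0,0],"angular": [0,0,0]}
    - {"gripper": 255,"offset": [0,0,0],"angular": [0,0,0]}
    - {"gripper": 255,"offset": [0,0,0],"angular": [0,0,0]}

```text
t: 3.2
eef_pos: [0.5739, 0.0402, 0.097]
tool_rot: [0.001, 0.115, 0.993, 0.0]
contact_force: [-1.9, 0.7, 6.7]
gripper_width: 0.361
grasp_force: 39.2
```

drive_tool:
  deltas:
    - {"gripper": 255,"offset": [0,0,-0.03],"angular": [0,0,0]}
    - {"gripper": 255,"offset": [0,0,-0.06],"angular": [0,0,0]}
    - {"gripper": 255,"offset": [0.005,0.04,-0.06],"angular": [0,0,0]}
    - {"gripper": 255,"offset": [0.009,0.08,-0.06],"angular": [0,0,0]}
    - {"gripper": 255,"offset": [0.012,0.12,-0.06],"angular": [0,0,0]}

```text
t: 3.7
eef_pos: [0.5892, 0.1607, 0.1568]
tool_rot: [0.0, 0.116, 0.993, 0.0]
contact_force: [0.7, 0.5, -0.5]
gripper_width: 0.362
grasp_force: 39.8
```

drive_tool:
  deltas:
    - {"gripper": 255,"offset": [0.003,0.04,0],"angular": [0,0,0]}
    - {"gripper": 255,"offset": [0.006,0.08,0],"angular": [0,0,0]}
    - {"gripper": 255,"offset": [0.006,0.091,0.02],"angular": [0,0,0]}
    - {"gripper": 255,"offset": [0.006,0.091,0.04],"angular": [0,0,0]}
    - {"gripper": 255,"offset": [0.006,0.091,0.04],"angular": [0,0,0]}

```text
t: 4.2
eef_pos: [0.6021, 0.2495, 0.1134]
tool_rot: [-0.002, 0.114, 0.993, -0.001]
contact_force: [-0.4, -0.4, -0.7]
gripper_width: 0.359
grasp_force: 39.8
```

```bash
python3 - <<'E'
from w import *
m,im=shot("w3");T=optics.camera_model("top");t=cv2.imread("pics/top0.png")
cv2.imwrite("pics/t3.png",np.hstack([im[:, :400],optics.read_camera("top")[:, :400]]))
to([.605,.249,.101],R.from_quat([.115,.99337,0,0]))
E
```

```text
t 4.3 p [0.604  0.2488 0.1161] off [-0.0009  0.0005  0.0151] ang [-0.0011 -0.0005 -0.0013]
```

View pics/t3.png

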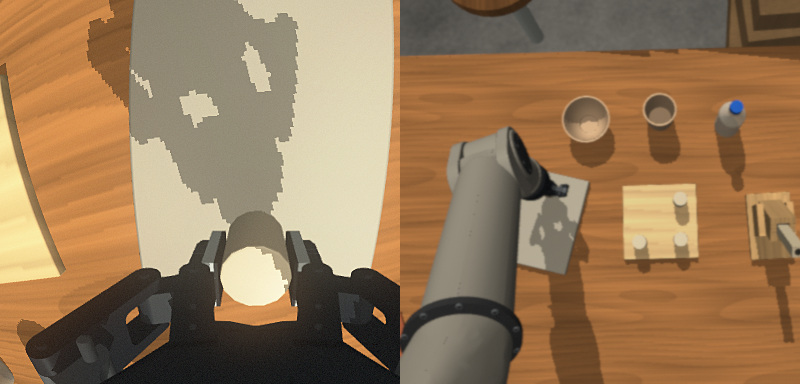

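The post is held upright over the shelf's far end (wrist view, about (255,275)). I'll lower it until it touches.

drive_tool:
  deltas:
    - {"gripper": 255,"offset": [-0.001,0,0.005],"angular": [0,0,0]}
    - {"gripper": 255,"offset": [-0.001,0,0.01],"angular": [0,0,0]}
    - {"gripper": 255,"offset": [-0.001,0,0.014],"angular": [0,0,0]}
    - {"gripper": 255,"offset": [-0.001,0,0.014],"angular": [0,0,0]}
    - {"gripper": 255,"offset": [-0.001,0,0.014],"angular": [0,0,0]}

```text
t: 4.8
eef_pos: [0.605, 0.2491, 0.1019]
tool_rot: [-0.0, 0.115, 0.993, -0.0]
contact_force: [-0.0, 0.3, -0.6]
gripper_width: 0.362
grasp_force: 39.8
```

drive_tool:
  deltas:
    - {"gripper": 255,"offset": [0,0,0.001],"angular": [0,0,0]}
    - {"gripper": 255,"offset": [0,0,0.001],"angular": [0,0,0]}

```text
t: 5.0
eef_pos: [0.6051, 0.2492, 0.101]
tool_rot: [0.0, 0.115, 0.993, 0.0]
contact_force: [0.6, 0.1, -1.1]
gripper_width: 0.367
grasp_force: 39.8
```

drive_tool:
  deltas:
    - {"gripper": 255,"offset": [0,0,0.001],"angular": [0,0,0]}
    - {"gripper": 255,"offset": [0,0,0.001],"angular": [0,0,0]}
    - {"gripper": 255,"offset": [0,0,0.001],"angular": [0,0,0]}

```text
t: 5.3
eef_pos: [0.6052, 0.2493, 0.1001]
tool_rot: [0.0, 0.115, 0.993, 0.0]
contact_force: [-0.2, -0.3, 1.5]
gripper_width: 0.36
grasp_force: 40.0
```

drive_tool:
  deltas:
    - {"gripper": 255,"offset": [0,0,0.001],"angular": [0,0,0]}
    - {"gripper": 255,"offset": [0,0,0.001],"angular": [0,0,0]}
    - {"gripper": 255,"offset": [0,0,0.001],"angular": [0,0,0]}

```text
t: 5.6
eef_pos: [0.6052, 0.2493, 0.1001]
tool_rot: [0.0, 0.115, 0.993, 0.0]
contact_force: [-2.8, -1.7, 9.9]
gripper_width: 0.364
grasp_force: 40.9
```

drive_tool:
  deltas:
    - {"gripper": 130,"offset": [0,0,-0.001],"angular": [0,0,0]}
    - {"gripper": 60,"offset": [0,0,-0.001],"angular": [0,0,0]}
    - {"gripper": 0,"offset": [0,0,-0.001],"angular": [0,0,0]}
    - {"gripper": 0,"offset": [0,0,-0.001],"angular": [0,0,0]}
    - {"gripper": 0,"offset": [0,0,-0.02],"angular": [0,0,0]}

```text
t: 6.1
eef_pos: [0.6034, 0.2486, 0.1165]
tool_rot: [-0.002, 0.115, 0.993, -0.001]
contact_force: [-0.3, -0.4, 0.6]
gripper_width: 1.0
grasp_force: 0.0
```

drive_tool:
  deltas:
    - {"gripper": 0,"offset": [0,0,-0.03],"angular": [0,0,0]}
    - {"gripper": 0,"offset": [0,0,-0.05],"angular": [0,0,0]}
    - {"gripper": 0,"offset": [0.014,-0.04,-0.05],"angular": [0,0,0]}
    - {"gripper": 0,"offset": [0.028,-0.08,-0.05],"angular": [0,0,0]}
    - {"gripper": 0,"offset": [0.042,-0.12,-0.05],"angular": [0,0,0]}

```text
t: 6.6
eef_pos: [0.5358, 0.1409, 0.1689]
tool_rot: [0.0, 0.115, 0.993, 0.0]
contact_force: [1.1, -0.3, 0.6]
gripper_width: 1.003
grasp_force: 0.0
```

drive_tool:
  deltas:
    - {"gripper": 0,"offset": [0.014,-0.04,0],"angular": [0,0,0]}
    - {"gripper": 0,"offset": [0.028,-0.08,0],"angular": [0,0,0]}
    - {"gripper": 0,"offset": [0.033,-0.106,0],"angular": [0,0,0]}
    - {"gripper": 0,"offset": [0.033,-0.106,0],"angular": [0,0,0]}
    - {"gripper": 0,"offset": [0.033,-0.106,0],"angular": [0,0,0]}

```text
t: 7.1
eef_pos: [0.4806, 0.0462, 0.1691]
tool_rot: [0.0, 0.116, 0.993, 0.0]
contact_force: [0.4, -0.6, 0.6]
gripper_width: 0.999
grasp_force: 0.0
```

```bash
python3 - <<'E'
from w import *
m,im=shot("w4")
for c,s,k in blobs(im,75,95):
    if s[4]<4000: print(c,s.tolist(),plane(ray(m,*c,fish=True),.0565).round(4))
T=optics.camera_model("top");t=optics.read_camera("top");cv2.imwrite("pics/t4.png",t)
for c,s,k in blobs(t,60,170,30,2000): print("top",c,s.tolist(),plane(ray(T,*c),.06).round(4))
to([.481,.046,.097],R.from_quat([.115,.99337,0,0]))
E
```

```text
[255.9 221.3] [233, 200, 47, 43, 1577] [0.4802 0.0445 0.0565]
[136.3 251.7] [117, 232, 46, 53, 1102] [ 0.4844 -0.0456  0.0565]
[361.9 253.1] [349, 240, 26, 29, 232] [0.5225 0.1127 0.0565]
[375.2 276.1] [369, 265, 15, 20, 96] [0.5458 0.1218 0.0565]
top [325.2 106.2] [322, 103, 8, 7, 32] [ 0.7792 -0.1555  0.06  ]
top [221.3 228.7] [204, 226, 34, 6, 90] [0.5094 0.083  0.06  ]
top [248.1 246.1] [244, 244, 9, 5, 31] [0.4703 0.0252 0.06  ]
t 7.2 p [0.4811 0.0475 0.169 ] off [-0.0002 -0.0015  0.072 ] ang [0.0009 0.0009 0.0013]
```

drive_tool:
  deltas:
    - {"gripper": 0,"offset": [0,-0.002,0.025],"angular": [0,0,0]}
    - {"gripper": 0,"offset": [0,-0.003,0.05],"angular": [0,0,0]}
    - {"gripper": 0,"offset": [0,-0.003,0.072],"angular": [0,0,0]}
    - {"gripper": 0,"offset": [0,-0.003,0.072],"angular": [0,0,0]}
    - {"gripper": 100,"offset": [0,-0.003,0.072],"angular": [0,0,0]}

```text
t: 7.7
eef_pos: [0.48, 0.0442, 0.0969]
tool_rot: [-0.0, 0.115, 0.993, -0.0]
contact_force: [-0.1, 0.3, 0.2]
gripper_width: 0.862
grasp_force: 0.0
```

drive_tool:
  deltas:
    - {"gripper": 255,"offset": [0,0,0],"angular": [0,0,0]}
    - {"gripper": 255,"offset": [0,0,0],"angular": [0,0,0]}
    - {"gripper": 255,"offset": [0,0,0],"angular": [0,0,0]}
    - {"gripper": 255,"offset": [0,0,0],"angular": [0,0,0]}
    - {"gripper": 255,"offset": [0,0,0],"angular": [0,0,0]}

```text
t: 8.2
eef_pos: [0.4803, 0.0438, 0.098]
tool_rot: [0.001, 0.115, 0.993, 0.001]
contact_force: [-1.2, 1.4, 5.8]
gripper_width: 0.362
grasp_force: 39.1
```

drive_tool:
  deltas:
    - {"gripper": 255,"offset": [0,0,-0.03],"angular": [0,0,0]}
    - {"gripper": 255,"offset": [0,0,-0.06],"angular": [0,0,0]}
    - {"gripper": 255,"offset": [0.01,0.04,-0.06],"angular": [0,0,0]}
    - {"gripper": 255,"offset": [0.02,0.08,-0.06],"angular": [0,0,0]}
    - {"gripper": 255,"offset": [0.03,0.12,-0.06],"angular": [0,0,0]}

```text
t: 8.7
eef_pos: [0.478, 0.1684, 0.1579]
tool_rot: [0.001, 0.116, 0.993, 0.001]
contact_force: [-0.6, 1.0, 0.3]
gripper_width: 0.362
grasp_force: 39.8
```

drive_tool:
  deltas:
    - {"gripper": 255,"offset": [0.01,0.035,0],"angular": [0,0,0]}
    - {"gripper": 255,"offset": [0.02,0.07,0],"angular": [0,0,0]}
    - {"gripper": 255,"offset": [0.032,0.11,0.01],"angular": [0,0,0]}
    - {"gripper": 255,"offset": [0.032,0.11,0.03],"angular": [0,0,0]}
    - {"gripper": 255,"offset": [0.032,0.11,0.04],"angular": [0,0,0]}

```text
t: 9.2
eef_pos: [0.4709, 0.2827, 0.116]
tool_rot: [-0.0, 0.114, 0.994, -0.0]
contact_force: [-1.4, -1.9, -0.4]
gripper_width: 0.362
grasp_force: 39.9
```

```bash
python3 - <<'E'
from w import *
m,im=shot("w5")
to([.473,.283,.101],R.from_quat([.115,.99337,0,0]))
cv2.imwrite("pics/t5.png",np.hstack([im[:, :400],optics.read_camera("scene")[:, 100:500]]))
E
```

```text
t 9.25 p [0.4707 0.2808 0.1148] off [-0.0018  0.0027  0.0138] ang [-0.0037 -0.0025  0.0005]
```

View pics/t5.png

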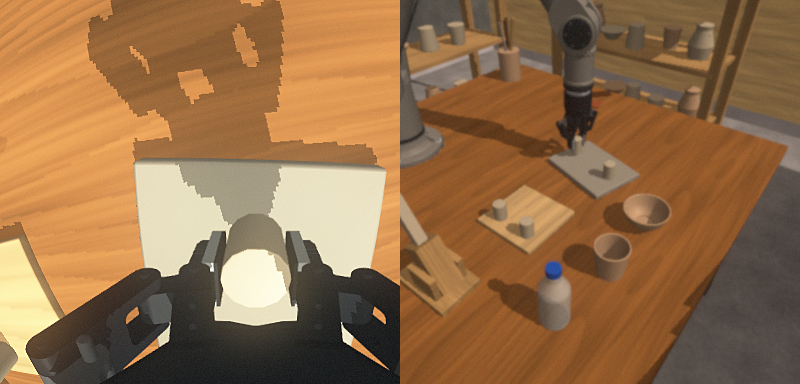

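The first post stands on the shelf (scene, about (609,170) in the composite). The second is held over the shelf's near end.

drive_tool:
  deltas:
    - {"gripper": 255,"offset": [-0.002,0.002,0.005],"angular": [0,0,0]}
    - {"gripper": 255,"offset": [-0.002,0.002,0.01],"angular": [0,0,0]}
    - {"gripper": 255,"offset": [-0.002,0.002,0.0125],"angular": [0,0,0]}
    - {"gripper": 255,"offset": [-0.002,0.002,0.0125],"angular": [0,0,0]}
    - {"gripper": 255,"offset": [-0.002,0.002,0.0125],"angular": [0,0,0]}

```text
t: 9.8
eef_pos: [0.4744, 0.2829, 0.1046]
tool_rot: [0.0, 0.115, 0.993, 0.0]
contact_force: [-0.3, 0.0, -0.6]
gripper_width: 0.363
grasp_force: 39.9
```

drive_tool:
  deltas:
    - {"gripper": 255,"offset": [0,0,0.001],"angular": [0,0,0]}
    - {"gripper": 255,"offset": [0,0,0.001],"angular": [0,0,0]}
    - {"gripper": 255,"offset": [0,0,0.001],"angular": [0,0,0]}

```text
t: 10.1
eef_pos: [0.4743, 0.283, 0.1035]
tool_rot: [0.0, 0.115, 0.993, 0.0]
contact_force: [-0.6, -0.7, -1.5]
gripper_width: 0.358
grasp_force: 39.9
```

drive_tool:
  deltas:
    - {"gripper": 255,"offset": [0,0,0.001],"angular": [0,0,0]}
    - {"gripper": 255,"offset": [0,0,0.001],"angular": [0,0,0]}
    - {"gripper": 255,"offset": [0,0,0.001],"angular": [0,0,0]}

```text
t: 10.4
eef_pos: [0.4743, 0.283, 0.1024]
tool_rot: [-0.0, 0.115, 0.993, -0.0]
contact_force: [0.1, 0.2, -1.8]
gripper_width: 0.365
grasp_force: 39.9
```

drive_tool:
  deltas:
    - {"gripper": 255,"offset": [0,0,0.001],"angular": [0,0,0]}
    - {"gripper": 255,"offset": [0,0,0.001],"angular": [0,0,0]}
    - {"gripper": 255,"offset": [0,0,0.001],"angular": [0,0,0]}

```text
t: 10.7
eef_pos: [0.4743, 0.283, 0.1013]
tool_rot: [-0.0, 0.115, 0.993, -0.0]
contact_force: [0.7, -0.0, -0.6]
gripper_width: 0.361
grasp_force: 39.9
```

drive_tool:
  deltas:
    - {"gripper": 255,"offset": [0,0,0.0005],"angular": [0,0,0]}
    - {"gripper": 255,"offset": [0,0,0.0005],"angular": [0,0,0]}
    - {"gripper": 255,"offset": [0,0,0.0005],"angular": [0,0,0]}

```text
t: 11.0
eef_pos: [0.4744, 0.283, 0.101]
tool_rot: [0.0, 0.115, 0.993, 0.0]
contact_force: [0.1, -0.1, 2.7]
gripper_width: 0.361
grasp_force: 40.2
```

Contact made, so I'll release, rise and read the joints to plan the beam grasp.

drive_tool:
  deltas:
    - {"gripper": 130,"offset": [0,0,-0.001],"angular": [0,0,0]}
    - {"gripper": 60,"offset": [0,0,-0.001],"angular": [0,0,0]}
    - {"gripper": 0,"offset": [0,0,-0.001],"angular": [0,0,0]}
    - {"gripper": 0,"offset": [0,0,-0.001],"angular": [0,0,0]}
    - {"gripper": 0,"offset": [0,0,-0.02],"angular": [0,0,0]}

```text
t: 11.5
eef_pos: [0.473, 0.2823, 0.1192]
tool_rot: [-0.002, 0.115, 0.993, -0.002]
contact_force: [-0.2, 0.1, -0.3]
gripper_width: 0.998
grasp_force: 0.0
```

drive_tool:
  deltas:
    - {"gripper": 0,"offset": [0,0,-0.04],"angular": [0,0,0]}
    - {"gripper": 0,"offset": [0,0,-0.08],"angular": [0,0,0]}
    - {"gripper": 0,"offset": [0,0,-0.12],"angular": [0,0,0]}
    - {"gripper": 0,"offset": [0,-0.03,-0.14],"angular": [0,0,0]}
    - {"gripper": 0,"offset": [0,-0.07,-0.15],"angular": [0,0,0]}

```text
t: 12.0
eef_pos: [0.4591, 0.2163, 0.2733]
tool_rot: [0.002, 0.113, 0.994, 0.002]
contact_force: [1.9, -1.0, -0.3]
gripper_width: 0.999
grasp_force: 0.0
```

```bash
python3 - <<'E'
from w import *
m,im=shot("w6");p,r,o=pose();print(p.round(4),o["q"].round(3))
for n in("scene",): 
    a=optics.read_camera(n);cv2.imwrite("pics/s6.png",a)
# rack base yaw from top view: wood contour near rack in initial top picture
t=cv2.imread("pics/top0.png")[150:290,330:420];g=cv2.resize(t,None,fx=4,fy=4,interpolation=3)
c=np.zeros((560,780,3),np.uint8);c[:560,:360]=g;c[:384,360:780]=a[100:292,160:370].repeat(2,0).repeat(2,1);cv2.imwrite("pics/c6.png",c)
E
```

```text
[0.4579 0.2076 0.2733] [-0.827  0.231  0.323  2.011 -0.09   0.912  0.877]
```

View pics/c6.png

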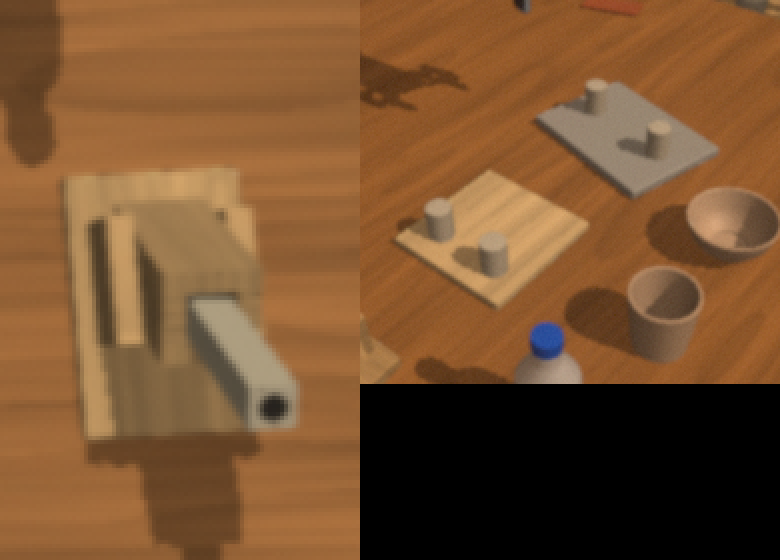

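The scene crop shows both posts upright on the shelf and two left on the board. The rack's base edge runs from (346.8,194.5) to (352,259.5) in top-view pixels, which gives its yaw. I'll grip the beam with the tool tilted 30° back towards the base, which puts it 55° off the beam's axis. To level the beam later I'll yaw it round and tilt 35°.

```bash
cat >> w.py <<'E'
def toolR(zdir_az,tilt,flip=1):
    # tool z: horizontal part sin(tilt) along azimuth zdir_az; tool x tilts up on that side
    h=np.array([np.cos(zdir_az),np.sin(zdir_az),0]);k=np.array([0,0,1.])
    z=np.sin(tilt)*h-np.cos(tilt)*k;x=np.cos(tilt)*h+np.sin(tilt)*k
    if flip<0:x=-x
    return R.from_matrix(np.c_[x,np.cross(z,x),z])
E
python3 - <<'E'
from w import *
T=optics.camera_model("top");S=optics.camera_model("scene")
a=plane(ray(T,346.75,194.5),.016);b=plane(ray(T,352,259.5),.016);d=b-a
print("edge",a,b,"yaw of lean az deg",np.degrees(np.arctan2(d[1],d[0])))
end,e=tri([ray(T,398.2,251.9),ray(S,93,196.5)]);print(end,e)
for az in(np.arctan2(d[1],d[0]),np.pi+.03):
    bx=np.array([np.sin(np.radians(25))*np.cos(az),np.sin(np.radians(25))*np.sin(az),np.cos(np.radians(25))])
    g=end-.055*bx;Rt=toolR(az,np.radians(30));z=Rt.apply([0,0,1]);print(az,"grasp",g.round(4),"tcp",(g-.054*z).round(4))
    pre=g-.144*z+[0,0,.03];to(pre,Rt);print(pre.round(4),np.roll(Rt.as_quat(),1).round(3))
E
```

```text
edge [ 0.58227064 -0.20275064  0.016     ] [ 0.4344289  -0.20741516  0.016     ] yaw of lean az deg -178.19287493874612
[ 0.45457641 -0.25468102  0.20395463] 0.0017309107140917788
-3.1100523712756085 grasp [ 0.4778 -0.2539  0.1541] tcp [ 0.5048 -0.2531  0.2009]
t 12.1 p [0.4583 0.2099 0.2724] off [-0.1973 -0.4272 -0.0362] ang [ 0.0895  0.6639 -0.334 ]
[ 0.5498 -0.2517  0.3088] [-0.259 -0.015  0.966 -0.004]
3.171592653589793 grasp [ 0.4778 -0.254   0.1541] tcp [ 0.5048 -0.2532  0.2009]
t 12.1 p [0.4583 0.2099 0.2724] off [-0.1974 -0.4273 -0.0362] ang [ 0.0889  0.664  -0.3321]
[ 0.5498 -0.2518  0.3088] [-0.259 -0.014  0.966 -0.004]
```

drive_tool:
  deltas:
    - {"gripper": 0,"offset": [-0.02,-0.042,-0.01],"angular": [0,0,0]}
    - {"gripper": 0,"offset": [-0.04,-0.084,-0.02],"angular": [0,0,0]}
    - {"gripper": 0,"offset": [-0.06,-0.126,-0.03],"angular": [0,0,0]}
    - {"gripper": 0,"offset": [-0.08,-0.168,-0.036],"angular": [0,0,0]}
    - {"gripper": 0,"offset": [-0.1,-0.21,-0.036],"angular": [0,0,0]}

```text
t: 12.6
eef_pos: [0.5082, -0.0139, 0.3078]
tool_rot: [0.001, 0.115, 0.993, 0.0]
contact_force: [0.9, -0.4, 0.3]
gripper_width: 0.996
grasp_force: 0.0
```

drive_tool:
  deltas:
    - {"gripper": 0,"offset": [-0.02,-0.043,0],"angular": [0.018,0.132,-0.066]}
    - {"gripper": 0,"offset": [-0.04,-0.086,0],"angular": [0.036,0.265,-0.132]}
    - {"gripper": 0,"offset": [-0.06,-0.13,0],"angular": [0.054,0.398,-0.2]}
    - {"gripper": 0,"offset": [-0.08,-0.174,0],"angular": [0.072,0.53,-0.266]}
    - {"gripper": 0,"offset": [-0.097,-0.217,0],"angular": [0.09,0.664,-0.334]}

```text
t: 13.1
eef_pos: [0.5531, -0.2476, 0.3065]
tool_rot: [-0.261, -0.019, 0.965, -0.005]
contact_force: [0.7, -0.7, 0.8]
gripper_width: 1.001
grasp_force: 0.0
```

```bash
python3 - <<'E'
from w import *
m,im=shot("w7");p,r,o=pose();print(p.round(4),o["q"].round(3))
az=np.radians(-178.2);Rt=toolR(az,np.radians(30))
to([.5048,-.2531,.2009],Rt)
for n in(75,):
  for c,s,k in blobs(im,n,95): print(c,s.tolist())
print({k:np.round(v,4).tolist() for k,v in m.items() if k=="cam_to_world"})
cv2.imwrite("pics/v7.png",im)
E
```

```text
[ 0.5522 -0.2548  0.3036] [-0.065  0.642  0.523  1.476 -0.061  1.581  2.065]
t 13.15 p [ 0.5522 -0.2548  0.3036] off [-0.0121  0.0039  0.1124] ang [-0.0086 -0.0194  0.0035]
[40.7 32. ] [0, 0, 150, 81, 3554]
[383.2  23.1] [331, 0, 99, 49, 2980]
[400.6   3.7] [376, 0, 45, 10, 319]
[507.1   1.8] [499, 0, 13, 7, 45]
[ 76.5 109.8] [66, 82, 40, 70, 170]
[107.  101.3] [102, 88, 9, 29, 43]
[ 91.8 147.2] [70, 134, 44, 25, 67]
[250.3 163.5] [236, 153, 31, 33, 192]
[249.5 172. ] [240, 165, 22, 13, 70]
[251.9 217.4] [237, 182, 30, 67, 1544]
[414.2 235.3] [404, 223, 21, 25, 379]
[507.5 289.7] [498, 225, 14, 95, 524]
[143.6 261.2] [128, 240, 34, 45, 449]
[367.1 261.3] [349, 240, 35, 45, 447]
[ 47.2 372.2] [40, 366, 16, 14, 118]
[463.6 373. ] [458, 367, 13, 13, 72]
{'cam_to_world': [[-0.039, -0.9678, 0.2486, 0.527], [0.9992, -0.038, 0.0091, -0.2505], [0.0007, 0.2487, 0.9686, 0.4014], [0.0, 0.0, 0.0, 1.0]]}
```

View pics/v7.png

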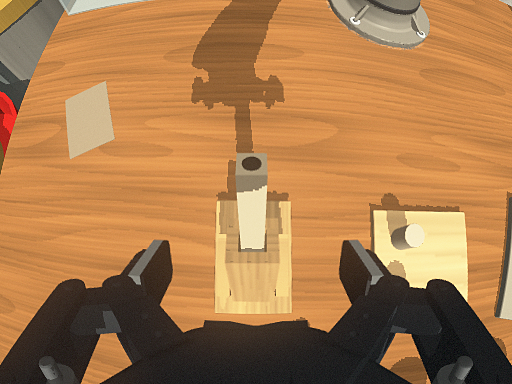

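The beam is centred between the fingers. Its end hole is at about (251,163.5) and it enters the socket at (252,249). I'll triangulate those against the other views to refine the grasp.

```bash
python3 - <<'E'
from w import *
m=optics.camera_model("wrist");T=optics.camera_model("top");S=optics.camera_model("scene")
rw=ray(m,251.3,163.5,fish=True)
end,e=tri([rw,ray(T,398.2,251.9),ray(S,93,196.5)]);print("end",end.round(4),e.round(4))
print("wrist+top",tri([rw,ray(T,398.2,251.9)]),"on .2045",plane(rw,.2045).round(4))
rm=ray(m,252.5,246,fish=True);mo,e=tri([rm,ray(T,381.2,227.6),ray(S,121,243.5)]);print("mouth",mo.round(4),e.round(4), plane(rm,.115).round(4))
az=np.radians(-178.2);Rt=toolR(az,np.radians(30));b=R.identity()
bx=np.array([np.sin(np.radians(25))*np.cos(az),np.sin(np.radians(25))*np.sin(az),np.cos(np.radians(25))])
g=end-.053*bx;tcp=g-.054*Rt.apply([0,0,1]);print("tcp",tcp.round(4));to(tcp,Rt)
E
```

```text
end [ 0.4543 -0.2578  0.2041] 0.0059
wrist+top (array([ 0.45170959, -0.26146335,  0.1951705 ]), np.float64(0.0030329886173034704)) on .2045 [ 0.4532 -0.2635  0.2045]
mouth [ 0.5019 -0.2564  0.1106] 0.0058 [ 0.5026 -0.2621  0.115 ]
tcp [ 0.5037 -0.2562  0.2028]
t 13.15 p [ 0.5522 -0.2548  0.3036] off [-0.01    0.0009  0.1114] ang [-0.0086 -0.0194  0.0035]
```

drive_tool:
  deltas:
    - {"gripper": 0,"offset": [-0.005,0.001,0.02],"angular": [-0.009,-0.019,0.003]}
    - {"gripper": 0,"offset": [-0.01,0.001,0.04],"angular": [-0.009,-0.019,0.003]}
    - {"gripper": 0,"offset": [-0.01,0.001,0.06],"angular": [-0.009,-0.019,0.003]}
    - {"gripper": 0,"offset": [-0.01,0.001,0.06],"angular": [-0.009,-0.019,0.003]}
    - {"gripper": 0,"offset": [-0.01,0.001,0.06],"angular": [-0.009,-0.019,0.003]}

```text
t: 13.65
eef_pos: [0.5313, -0.2453, 0.25]
tool_rot: [-0.252, -0.016, 0.968, -0.002]
contact_force: [0.4, -0.6, 0.8]
gripper_width: 1.0
grasp_force: 0.0
```

```bash
python3 - <<'E'
from w import *
m,im=shot("w8")
g=cv2.cvtColor(im,cv2.COLOR_BGR2HSV)
for c,s,k in blobs(im,75,95): 
    if 200<c[0]<300: print(c,s.tolist())
for c,s,k in blobs(cv2.bitwise_not(im),256,200,60,2000):
    if 220<c[0]<290 and c[1]<250: print("dark",c,s.tolist(),plane(ray(m,*c,fish=True),.2045).round(4))
az=np.radians(-178.2);to([.5037,-.2555,.2028],toolR(az,np.radians(30)))
E
```

```text
[243.7 213.5] [219, 148, 45, 121, 3205]
dark [244.   3.] [212, 0, 63, 10, 271] [ 0.336  -0.2609  0.2045]
dark [225.7  29.8] [184, 11, 84, 38, 1460] [ 0.3638 -0.271   0.2045]
dark [237.9  66.2] [218, 59, 38, 12, 111] [ 0.3945 -0.2613  0.2045]
dark [223.5  76.1] [201, 68, 52, 15, 201] [ 0.4019 -0.2691  0.2045]
dark [234.  102.9] [181, 89, 111, 30, 1296] [ 0.42   -0.262   0.2045]
dark [241.5 162.2] [228, 153, 28, 20, 423] [ 0.4542 -0.2562  0.2045]
t 13.7 p [ 0.5317 -0.2455  0.2506] off [ 0.0015 -0.0093  0.0555] ang [0.0041 0.0191 0.0043]
```

drive_tool:
  deltas:
    - {"gripper": 0,"offset": [0.001,-0.005,0.01],"angular": [0.004,0.019,0.004]}
    - {"gripper": 0,"offset": [0.0015,-0.0095,0.025],"angular": [0.004,0.019,0.004]}
    - {"gripper": 0,"offset": [0.0015,-0.0095,0.04],"angular": [0.004,0.019,0.004]}
    - {"gripper": 0,"offset": [0.0015,-0.0095,0.055],"angular": [0.004,0.019,0.004]}
    - {"gripper": 0,"offset": [0.0015,-0.0095,0.055],"angular": [0.004,0.019,0.004]}

```text
t: 14.2
eef_pos: [0.5017, -0.2559, 0.2015]
tool_rot: [-0.261, -0.015, 0.965, -0.003]
contact_force: [0.1, 0.6, 0.5]
gripper_width: 1.003
grasp_force: 0.0
```

```bash
python3 - <<'E'
from w import *
m,im=shot("w9")
for c,s,k in blobs(im,75,95): 
    if 200<c[0]<300 and s[4]>500: 
        print(c,s.tolist(),[ (y,*np.where(k[y])[0][[0,-1]]) for y in range(s[1]+10,s[1]+s[3]-5,25)])
for c,s,k in blobs(cv2.bitwise_not(im),256,200,60,4000):
    if 220<c[0]<290 and 90<c[1]<250: print("dark",c,s.tolist(),plane(ray(m,*c,fish=True),.2045).round(4))
az=np.radians(-178.2);to([.5037,-.2555,.2028],toolR(az,np.radians(30)))
print(pose()[2]["q"].round(3))
E
```

```text
[264.1 249.6] [229, 177, 73, 149, 6499] [(187, np.int64(232), np.int64(296)), (212, np.int64(230), np.int64(299)), (237, np.int64(230), np.int64(299)), (262, np.int64(234), np.int64(294)), (287, np.int64(238), np.int64(287)), (312, np.int64(242), np.int64(281))]
dark [244.4 104.2] [229, 100, 33, 8, 89] [ 0.419  -0.264   0.2045]
dark [252.  112.2] [195, 103, 106, 19, 594] [ 0.4223 -0.2612  0.2045]
dark [264.2 201.3] [243, 185, 43, 34, 1158] [ 0.4544 -0.2563  0.2045]
t 14.25 p [ 0.5027 -0.256   0.2024] off [-0.0007  0.0005 -0.0008] ang [ 0.0011 -0.0032 -0.0005]
[-0.05   0.675  0.499  1.678 -0.082  1.338  2.068]
```

drive_tool:
  deltas:
    - {"gripper": 0,"offset": [0,0.003,0],"angular": [0,0,0]}
    - {"gripper": 100,"offset": [0,0.003,0],"angular": [0,0,0]}
    - {"gripper": 160,"offset": [0,0.003,0],"angular": [0,0,0]}
    - {"gripper": 180,"offset": [0,0.003,0],"angular": [0,0,0]}
    - {"gripper": 190,"offset": [0,0.003,0],"angular": [0,0,0]}
  grip_force: 30

```text
t: 14.75
eef_pos: [0.5031, -0.2529, 0.2028]
tool_rot: [-0.259, -0.015, 0.966, -0.004]
contact_force: [-0.7, -0.6, -0.1]
gripper_width: 0.33
grasp_force: 0.0
```

drive_tool:
  deltas:
    - {"gripper": 255,"offset": [0,0,0],"angular": [0,0,0]}
    - {"gripper": 255,"offset": [0,0,0],"angular": [0,0,0]}
    - {"gripper": 255,"offset": [0,0,0],"angular": [0,0,0]}

```text
t: 15.05
eef_pos: [0.5031, -0.2529, 0.2028]
tool_rot: [-0.259, -0.015, 0.966, -0.004]
contact_force: [-0.6, 1.0, 2.6]
gripper_width: 0.256
grasp_force: 32.8
```

drive_tool:
  deltas:
    - {"gripper": 255,"offset": [0,0,0],"angular": [0,0,0]}
    - {"gripper": 255,"offset": [0,0,0],"angular": [0,0,0]}
    - {"gripper": 255,"offset": [0,0,0],"angular": [0,0,0]}
  grip_force: 80

```text
t: 15.35
eef_pos: [0.5031, -0.2529, 0.2029]
tool_rot: [-0.259, -0.015, 0.966, -0.004]
contact_force: [1.3, 1.0, 4.7]
gripper_width: 0.248
grasp_force: 78.1
```

```bash
python3 - <<'E'
from w import *
az=np.radians(-178.2)
b=np.array([np.sin(np.radians(25))*np.cos(az),np.sin(np.radians(25))*np.sin(az),np.cos(np.radians(25))])
p,r,o=pose();print(p.round(4),o["contact_force"].round(1),o["torque"].round(2),o["q"].round(3));to(p+.06*b);to(p+.12*b)
m,im=shot("w10")
for c,s,k in blobs(im,75,95): 
    if 200<c[0]<300 and s[4]>500: print(c,s.tolist())
E
```

```text
[ 0.5031 -0.2529  0.2029] [1.3 1.  4.7] [ 0.23 -0.18  0.02] [-0.054  0.672  0.498  1.681 -0.083  1.338  2.064]
t 15.35 p [ 0.5031 -0.2529  0.2029] off [ 0.0492  0.     -0.0344] ang 
t 15.35 p [ 0.5031 -0.2529  0.2029] off [ 0.0984  0.     -0.0687] ang 
[255.6 249.8] [214, 173, 84, 152, 7581]
```

Gripped (opening about 21 mm) with low side forces. I'll draw it out along its axis.

drive_tool:
  deltas:
    - {"gripper": 255,"offset": [0.0041,0,-0.0029],"angular": [0,0,0]}
    - {"gripper": 255,"offset": [0.0082,0,-0.0057],"angular": [0,0,0]}
    - {"gripper": 255,"offset": [0.0123,0,-0.0086],"angular": [0,0,0]}
    - {"gripper": 255,"offset": [0.0164,0,-0.0115],"angular": [0,0,0]}
    - {"gripper": 255,"offset": [0.0205,0,-0.0143],"angular": [0,0,0]}

```text
t: 15.9
eef_pos: [0.4924, -0.2532, 0.2257]
tool_rot: [-0.259, -0.015, 0.966, -0.004]
contact_force: [2.8, 0.0, -1.1]
gripper_width: 0.248
grasp_force: 78.1
```

drive_tool:
  deltas:
    - {"gripper": 255,"offset": [0.0082,0,-0.0057],"angular": [0,0,0]}
    - {"gripper": 255,"offset": [0.0164,0,-0.0115],"angular": [0,0,0]}
    - {"gripper": 255,"offset": [0.0246,0,-0.0172],"angular": [0,0,0]}
    - {"gripper": 255,"offset": [0.0328,0,-0.0229],"angular": [0,0,0]}
    - {"gripper": 255,"offset": [0.041,0,-0.0287],"angular": [0,0,0]}

```text
t: 16.4
eef_pos: [0.4708, -0.254, 0.2716]
tool_rot: [-0.259, -0.015, 0.966, -0.004]
contact_force: [1.7, 0.0, -1.0]
gripper_width: 0.247
grasp_force: 78.1
```

drive_tool:
  deltas:
    - {"gripper": 255,"offset": [0.0082,0,-0.0057],"angular": [0,0,0]}
    - {"gripper": 255,"offset": [0.0164,0,-0.0115],"angular": [0,0,0]}
    - {"gripper": 255,"offset": [0.0246,0,-0.0172],"angular": [0,0,0]}
    - {"gripper": 255,"offset": [0.0328,0,-0.0229],"angular": [0,0,0]}
    - {"gripper": 255,"offset": [0.041,0,-0.0287],"angular": [0,0,0]}

```text
t: 16.9
eef_pos: [0.4494, -0.2547, 0.3167]
tool_rot: [-0.26, -0.015, 0.966, -0.004]
contact_force: [-0.1, -0.1, -1.1]
gripper_width: 0.248
grasp_force: 78.1
```

```bash
python3 - <<'E'
from w import *
p,r,o=pose();print(p.round(4),o["contact_force"].round(1),o["torque"].round(2),o["q"].round(3))
m,im=shot("w11");cv2.imwrite("pics/s11.png",optics.read_camera("scene"))
for c,s,k in blobs(im,75,95): 
    if 200<c[0]<300 and s[4]>500: print(c,s.tolist())
E
```

```text
[ 0.4494 -0.2547  0.3167] [-0.1 -0.1 -1.1] [-0.01 -0.61 -0.01] [-0.093  0.466  0.554  1.722  0.004  1.487  2.07 ]
[255.6 250.8] [214, 174, 84, 152, 7674]
```

The beam is fully out and hangs free at 1.1 N. Next I'll plan a chain of waypoints: swing to the shelf, yaw about 196° and tilt to level.

```bash
python3 - <<'E'
from w import *
p,r,o=pose()
W=[(.48,-.15,.38,-5,1.8),(.50,-.05,.38,5,-36),(.52,.03,.36,10,-75),(.55,.10,.34,17,-113),(.58,.17,.32,25,-152),(.6145,.246,.28,35,-190),(.6145,.246,.24,35,-194.5)]
for x,y,z,t,a in W:
    q=np.array([x,y,z]);Rt=toolR(np.radians(a),np.radians(t),-1);v=(r.inv()*Rt).as_rotvec()
    print("off",r.inv().apply(q-p).round(3).tolist(),"ang",(v/(np.pi/4)).round(3).tolist(),round(np.degrees(np.linalg.norm(v)),1),round(np.linalg.norm(q-p),3))
    # rounded command is what gets executed
    p=p+r.apply(r.inv().apply(q-p).round(3));r=r*R.from_rotvec((v/(np.pi/4)).round(3)*np.pi/4)
E
```

```text
off [0.002, 0.104, -0.071] ang [0.0, -0.556, -0.002] 25.0 0.126
off [-0.023, 0.099, -0.002] ang [0.001, -0.214, 0.841] 39.1 0.102
off [0.033, 0.077, 0.017] ang [0.113, -0.107, 0.86] 39.3 0.085
off [0.062, 0.047, 0.009] ang [0.197, -0.149, 0.821] 38.6 0.078
off [0.079, 0.0, -0.003] ang [0.311, -0.171, 0.81] 39.8 0.079
off [0.077, -0.051, 0.009] ang [0.423, -0.214, 0.732] 39.3 0.092
off [0.023, 0.0, 0.032] ang [0.057, -0.0, 0.082] 4.5 0.04
```

drive_tool:
  deltas:
    - {"gripper": 255,"offset": [0.001,0.03,-0.025],"angular": [0,-0.14,0]}
    - {"gripper": 255,"offset": [0.002,0.06,-0.045],"angular": [0,-0.28,0]}
    - {"gripper": 255,"offset": [0.002,0.085,-0.06],"angular": [0,-0.42,0]}
    - {"gripper": 255,"offset": [0.002,0.104,-0.071],"angular": [0,-0.556,-0.002]}
    - {"gripper": 255,"offset": [0.002,0.104,-0.071],"angular": [0,-0.556,-0.002]}

```text
t: 17.5
eef_pos: [0.4807, -0.1475, 0.3802]
tool_rot: [-0.041, -0.018, 0.999, 0.001]
contact_force: [0.4, 0.0, -0.7]
gripper_width: 0.25
grasp_force: 78.5
```

drive_tool:
  deltas:
    - {"gripper": 255,"offset": [-0.005,0.02,0],"angular": [0,-0.043,0.168]}
    - {"gripper": 255,"offset": [-0.01,0.04,0],"angular": [0,-0.086,0.336]}
    - {"gripper": 255,"offset": [-0.014,0.06,-0.001],"angular": [0,-0.128,0.505]}
    - {"gripper": 255,"offset": [-0.018,0.08,-0.002],"angular": [0.001,-0.171,0.673]}
    - {"gripper": 255,"offset": [-0.023,0.099,-0.002],"angular": [0.001,-0.214,0.841]}

```text
t: 18.0
eef_pos: [0.5004, -0.0502, 0.3778]
tool_rot: [0.04, 0.311, 0.949, -0.015]
contact_force: [-0.4, 0.8, -0.6]
gripper_width: 0.247
grasp_force: 78.6
```

drive_tool:
  deltas:
    - {"gripper": 255,"offset": [0.006,0.015,0.003],"angular": [0.022,-0.021,0.172]}
    - {"gripper": 255,"offset": [0.013,0.031,0.007],"angular": [0.045,-0.043,0.344]}
    - {"gripper": 255,"offset": [0.02,0.046,0.01],"angular": [0.068,-0.064,0.516]}
    - {"gripper": 255,"offset": [0.026,0.062,0.014],"angular": [0.09,-0.086,0.688]}
    - {"gripper": 255,"offset": [0.033,0.077,0.017],"angular": [0.113,-0.107,0.86]}

```text
t: 18.5
eef_pos: [0.5204, 0.0306, 0.3576]
tool_rot: [0.068, 0.609, 0.789, -0.056]
contact_force: [0.2, -1.2, -1.8]
gripper_width: 0.246
grasp_force: 78.5
```

```bash
python3 - <<'E'
from w import *
print(pose()[2]["q"].round(3));to([.52,.03,.36],toolR(np.radians(-75),np.radians(10),-1));to([.55,.1,.34],toolR(np.radians(-113),np.radians(17),-1))
E
```

```text
[-0.667  0.166  0.46   1.897  0.116  1.095 -0.01 ]
t 18.5 p [0.5204 0.0306 0.3576] off [-0.0009 -0.0005 -0.0023] ang [-0.0067  0.0024 -0.0063]
t 18.5 p [0.5204 0.0306 0.3576] off [0.0618 0.0463 0.0067] ang [ 0.1911 -0.1458  0.8155]
```

drive_tool:
  deltas:
    - {"gripper": 255,"offset": [0.012,0.009,0.002],"angular": [0.039,-0.03,0.164]}
    - {"gripper": 255,"offset": [0.025,0.019,0.004],"angular": [0.079,-0.06,0.328]}
    - {"gripper": 255,"offset": [0.037,0.028,0.006],"angular": [0.118,-0.09,0.493]}
    - {"gripper": 255,"offset": [0.05,0.038,0.008],"angular": [0.158,-0.119,0.657]}
    - {"gripper": 255,"offset": [0.062,0.047,0.009],"angular": [0.197,-0.149,0.821]}

```text
t: 19.0
eef_pos: [0.5505, 0.1005, 0.3379]
tool_rot: [0.081, 0.826, 0.544, -0.126]
contact_force: [0.8, -0.5, -1.1]
gripper_width: 0.247
grasp_force: 78.5
```

drive_tool:
  deltas:
    - {"gripper": 255,"offset": [0.016,0,-0.001],"angular": [0.062,-0.034,0.162]}
    - {"gripper": 255,"offset": [0.032,0,-0.001],"angular": [0.124,-0.068,0.324]}
    - {"gripper": 255,"offset": [0.047,0,-0.002],"angular": [0.187,-0.103,0.486]}
    - {"gripper": 255,"offset": [0.063,0,-0.002],"angular": [0.249,-0.137,0.648]}
    - {"gripper": 255,"offset": [0.079,0,-0.003],"angular": [0.311,-0.171,0.81]}

```text
t: 19.5
eef_pos: [0.5805, 0.1709, 0.3174]
tool_rot: [0.053, 0.947, 0.234, -0.213]
contact_force: [-0.1, -0.0, -1.1]
gripper_width: 0.244
grasp_force: 78.5
```

drive_tool:
  deltas:
    - {"gripper": 255,"offset": [0.015,-0.01,0.002],"angular": [0.085,-0.043,0.146]}
    - {"gripper": 255,"offset": [0.031,-0.02,0.004],"angular": [0.169,-0.086,0.293]}
    - {"gripper": 255,"offset": [0.046,-0.031,0.005],"angular": [0.254,-0.128,0.439]}
    - {"gripper": 255,"offset": [0.062,-0.041,0.007],"angular": [0.338,-0.171,0.586]}
    - {"gripper": 255,"offset": [0.077,-0.051,0.009],"angular": [0.423,-0.214,0.732]}

```text
t: 20.0
eef_pos: [0.615, 0.2469, 0.2761]
tool_rot: [-0.026, 0.949, -0.085, -0.302]
contact_force: [0.4, 0.4, -1.2]
gripper_width: 0.245
grasp_force: 78.5
```

```bash
python3 - <<'E'
from w import *
print(pose()[2]["q"].round(3));to([.6145,.246,.24],toolR(np.radians(-194.5),np.radians(35),-1))
E
```

```text
[-0.72   0.823  0.656  1.319 -0.624  1.772 -1.761]
t 20.0 p [0.615  0.2469 0.2761] off [0.0206 0.0008 0.0297] ang [0.0575 0.0064 0.0758]
```

drive_tool:
  deltas:
    - {"gripper": 255,"offset": [0.01,0.001,0.015],"angular": [0.028,0.003,0.038]}
    - {"gripper": 255,"offset": [0.021,0.001,0.03],"angular": [0.057,0.006,0.076]}
    - {"gripper": 255,"offset": [0.021,0.001,0.03],"angular": [0.057,0.006,0.076]}
    - {"gripper": 255,"offset": [0.021,0.001,0.03],"angular": [0.057,0.006,0.076]}

```text
t: 20.4
eef_pos: [0.6142, 0.2454, 0.2409]
tool_rot: [-0.038, 0.947, -0.117, -0.298]
contact_force: [-0.5, -0.5, 0.0]
gripper_width: 0.244
grasp_force: 78.5
```

```bash
python3 - <<'E'
from w import *
p,r,o=pose();print(o["q"].round(3));to([.6145,.246,.201],toolR(np.radians(-194.5),np.radians(35),-1))
m,im=shot("w12");s=optics.read_camera("scene");t=optics.read_camera("top")
c=np.zeros((560,760,3),np.uint8);c[:360,:400]=cv2.resize(s[90:270,180:380],None,fx=2,fy=2,interpolation=3);c[:360,400:760]=cv2.resize(t[120:300,60:240],None,fx=2,fy=2,interpolation=3);c[360:552,:256]=cv2.resize(im,(256,192));cv2.imwrite("pics/c12.png",c)
E
```

```text
[-0.715  0.845  0.654  1.367 -0.669  1.702 -1.781]
t 20.4 p [0.6142 0.2454 0.2409] off [ 0.023  -0.0006  0.0326] ang [ 0.0028 -0.002   0.007 ]
```

View pics/c12.png

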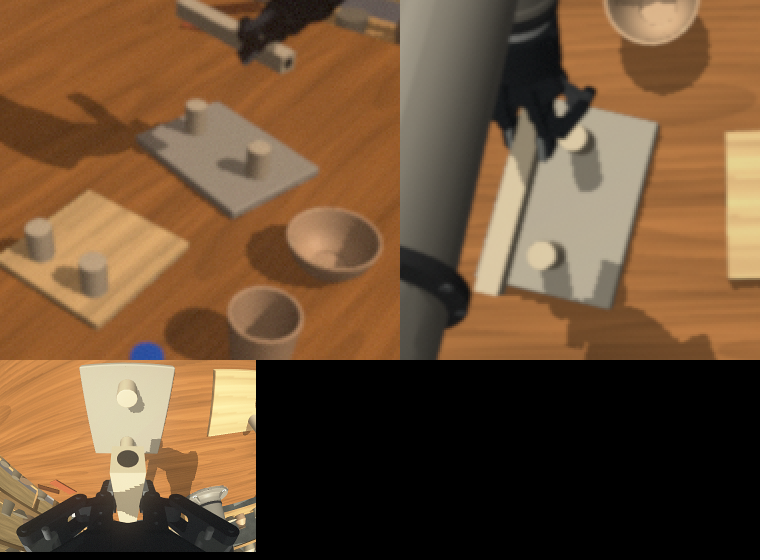

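The composite shows the beam level and parallel to the shelf's long side, above both standing posts. I'll lower it to the hold height and check level and slip by numbers.

drive_tool:
  deltas:
    - {"gripper": 255,"offset": [0.006,0,0.008],"angular": [0,0,0]}
    - {"gripper": 255,"offset": [0.012,0,0.016],"angular": [0,0,0]}
    - {"gripper": 255,"offset": [0.018,0,0.024],"angular": [0,0,0]}
    - {"gripper": 255,"offset": [0.021,0,0.03],"angular": [0.002,-0.002,0.006]}
    - {"gripper": 255,"offset": [0.021,0,0.03],"angular": [0.002,-0.002,0.006]}

```text
t: 21.05
eef_pos: [0.6136, 0.2461, 0.2034]
tool_rot: [-0.038, 0.946, -0.12, -0.298]
contact_force: [-0.4, -0.5, -1.5]
gripper_width: 0.25
grasp_force: 78.6
```

```bash
python3 - <<'E'
from w import *
p,r,o=pose();print(o["q"].round(3),o["contact_force"].round(1));to([.6145,.246,.201],toolR(np.radians(-194.5),np.radians(35),-1))
s=optics.read_camera("scene");cv2.imwrite("pics/s13.png",s);m,im=shot("w13")
for f in("w10","w11","w13"):
    i=cv2.imread(f"pics/{f}.png")
    for c,q,k in blobs(cv2.bitwise_not(i),256,195,300,4000):
        if 230<c[0]<280 and 150<c[1]<240: print(f,"hole",c,q.tolist())
# expected beam ends from tool: angle phi=55, grasp .054
G=p+r.apply([0,0,.054]);b=r.apply([np.sin(np.radians(55)),0,-np.cos(np.radians(55))]);print("free dir",b.round(3),"grasp",G.round(4),"centre",(G-.047*b).round(4))
S=optics.camera_model("scene");M=np.linalg.inv(S["cam_to_world"])
for d in(.053,-.147):
    c=M@np.r_[G+d*b,1];print("pred scene px",S["cx"]+S["fx"]*c[0]/-c[2],S["cy"]-S["fy"]*c[1]/-c[2])
for c,q,k in blobs(s,90,100,100,3000):
    if 240<c[0]<350 and 80<c[1]<180:
        ct=max(cv2.findContours(k,0,2)[0],key=cv2.contourArea);print(c,q.tolist(),cv2.boxPoints(cv2.minAreaRect(ct)).round(0).tolist())
E
```

```text
[-0.71   0.883  0.64   1.39  -0.687  1.652 -1.763] [-0.4 -0.5 -1.5]
t 21.05 p [0.6136 0.2461 0.2034] off [ 0.0022 -0.0001  0.0014] ang [-0.0005  0.0004  0.0004]
w10 hole [255.1 197.3] [234, 181, 43, 34, 1128]
w11 hole [255.1 197.6] [234, 181, 43, 34, 1126]
free dir [ 0.968 -0.25  -0.   ] grasp [0.5836 0.2539 0.1592] centre [0.5381 0.2657 0.1592]
pred scene px 321.6059127494265 136.01663770890775
pred scene px 270.7216171540058 106.17514205939413
[283.9 110.5] [270, 102, 28, 18, 158] [[269.0, 105.0], [271.0, 100.0], [298.0, 115.0], [296.0, 120.0]]
[294.6 168.6] [251, 141, 88, 58, 2477] [[249.0, 159.0], [278.0, 124.0], [339.0, 175.0], [310.0, 210.0]]
```

```bash
python3 - <<'E'
from w import *
i=cv2.imread("pics/w13.png")
for thr in(150,170,185):
    for c,q,k in blobs(cv2.bitwise_not(i),256,thr,300,4000):
        if 225<c[0]<285 and 150<c[1]<240: print(thr,"hole",c,q.tolist())
for f in ("w11","w13"):
    j=cv2.imread(f"pics/{f}.png");g=cv2.cvtColor(j,cv2.COLOR_BGR2GRAY);print(f,g[165:235:3,255].tolist())
# level from scene: bright top/side edges of the beam near both ends, vs projections of beam edges
S=optics.camera_model("scene");M=np.linalg.inv(S["cam_to_world"]);p,r,o=pose()
G=p+r.apply([0,0,.054])
s=cv2.cvtColor(cv2.imread("pics/s13.png"),cv2.COLOR_BGR2GRAY).astype(float)
def px(P): c=M@np.r_[P,1];return S["cx"]+S["fx"]*c[0]/-c[2],S["cy"]-S["fy"]*c[1]/-c[2]
for ph in(52,55,58):
    f=np.radians(ph);b=r.apply([np.sin(f),0,-np.cos(f)]);y=r.apply([0,1,0]);n=np.cross(b,y);n*=np.sign(n[2])
    a=(1 if px(G+.011*y)[1]>px(G-.011*y)[1] else -1)*y
    print(ph,[tuple(np.round(px(G+d*b+sv*n*.011+sa*a*.011),1)) for sv,sa in((1,-1),(-1,1)) for d in(-.145,-.06,.053)])
for u in(272,276,280,284,288,292,310,314,318): 
    col=s[88:155,u];gr=np.gradient(cv2.GaussianBlur(col,(1,3),0).ravel());k=np.argsort(-abs(gr))[:4];print(u,sorted((int(x)+88,round(gr[x])) for x in k))
E
```

```text
150 hole [255.2 197.1] [234, 181, 43, 34, 1159]
170 hole [255.3 197.1] [234, 181, 43, 33, 1123]
185 hole [256.3 197.9] [234, 181, 43, 33, 762]
w11 [178, 168, 178, 175, 177, 154, 68, 69, 70, 72, 69, 72, 67, 71, 70, 66, 66, 182, 173, 175, 178, 139, 142, 141]
w13 [214, 213, 213, 213, 215, 147, 84, 82, 85, 85, 84, 82, 86, 86, 84, 86, 78, 218, 214, 211, 220, 234, 234, 234]
52 [(np.float64(274.4), np.float64(103.8)), (np.float64(294.7), np.float64(113.8)), (np.float64(325.6), np.float64(129.1)), (np.float64(268.4), np.float64(113.5)), (np.float64(288.2), np.float64(124.0)), (np.float64(318.5), np.float64(140.1))]
55 [(np.float64(274.6), np.float64(101.3)), (np.float64(294.9), np.float64(112.8)), (np.float64(325.7), np.float64(130.2)), (np.float64(268.2), np.float64(110.9)), (np.float64(288.1), np.float64(122.8)), (np.float64(318.2), np.float64(141.0))]
58 [(np.float64(274.8), np.float64(98.9)), (np.float64(295.1), np.float64(111.8)), (np.float64(325.7), np.float64(131.3)), (np.float64(268.2), np.float64(108.4)), (np.float64(288.0), np.float64(121.7)), (np.float64(317.9), np.float64(141.8))]
272 [(100, 19), (101, 21), (105, -24), (106, -24)]
276 [(102, 19), (107, -19), (108, -24), (109, -20)]
280 [(110, -25), (111, -22), (139, 18), (143, -20)]
284 [(106, 21), (107, 20), (112, -24), (113, -25)]
288 [(107, 21), (108, 23), (115, -24), (116, -20)]
292 [(111, 15), (116, -20), (117, -25), (118, -19)]
310 [(108, -12), (109, -14), (110, -10), (127, 12)]
314 [(104, -13), (124, 15), (125, 22), (126, 19)]
318 [(124, 29), (125, 38), (126, 30), (132, -20)]
```

The grip hasn't slipped: the hole sits at the same wrist pixel as before. The scene edge slope is 0.558 against 0.566 predicted for level, so the beam is within about 1°. Its centre is at (0.538,0.266), with the underside about 13 cm above the shelf. I'll let it settle and hand in.

drive_tool:
  deltas:
    - {"gripper": 255,"offset": [0,0,0],"angular": [0,0,0]}
    - {"gripper": 255,"offset": [0,0,0],"angular": [0,0,0]}
    - {"gripper": 255,"offset": [0,0,0],"angular": [0,0,0]}
    - {"gripper": 255,"offset": [0,0,0],"angular": [0,0,0]}
    - {"gripper": 255,"offset": [0,0,0],"angular": [0,0,0]}

```text
t: 21.65
eef_pos: [0.6143, 0.2462, 0.2051]
tool_rot: [-0.039, 0.946, -0.12, -0.297]
contact_force: [-0.3, 0.1, -0.3]
gripper_width: 0.243
grasp_force: 78.6
```

```bash
python3 -c "
from station import bot
print(abs(bot.get_obs()['joint_vel']).max());print(bot.hand_in())"
```

```text
0.0016785083354165496
the job is handed in; nothing more can be done
None
```

The job is handed in at about 22 s: two posts stand upright near opposite ends of the shelf, the other two are still on the ware board, and the gripper holds the beam level over the middle of the shelf, its underside about 13 cm up.

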